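# Proof-pull on the spring gauge with a drag pointer

## Task

Take a fresh reading on the spring pull gauge: first slide the yellow drag pointer gently back to zero, against the pusher arm of the home slide. Then pull the red grip out until the pointer stands in the green band, without going past the band, hold it there for about a second, and ease the grip fully home without letting it snap back, so that the pointer stays behind in the band. Leave everything else on the bench alone.

Things in the scene. Friction and masses are not known exactly. Their poses are not given: they have to be found in the camera images.
- gauge: Fixed pull gauge. Base plate 390 x 170 x 12 mm; origin under it (plate spans x -200..190, y -85..85), x along the pull (the way the grip comes out), z up. Steel spring housing at x -200..-70, y -80..0, top 72 mm above the bench; a 14 mm rod leaves it along x at y -40, height 29. Scale strip along the +y edge, ticks every 10 mm, zero at x 24
- slide (a joint): how far the red grip is pulled out, m: 0 home (spring-held), up to 0.12, growing along the gauge's +x; the spring pulls it home with 2 N at 0, 60 N/m more as it comes out
- handle (a point): middle of the red grip block: 20 mm along gauge x, 56 mm along y, 40 mm tall, middle 78 mm and top 98 mm above the bench, on a 16 x 18 mm neck. At home it is at gauge x 0, y -40, 60 mm clear of the housing. Below it, at height 22 to 36, a 12 mm thick steel pusher arm runs along +y to y 60 and pushes the rider ahead of it; nothing pulls the rider back
- rider (a joint): how far the yellow drag pointer (rider) stands out from zero, m: 0 to 0.13, along gauge +x; it stays where it is left by light friction (1.5 N), and is pushed ahead by the slide's pusher arm, touching it when the two values are equal. A light plastic part: a push on the tab or a 20 N pinch moves it; over 60 N of pressing in all harms it
- rider_tab (a point): middle of the rider's upright yellow tab, 14 mm along the gauge's x, 26 mm along its y, from height 34 to 82 mm; this point 62 mm above the bench, at gauge y 45 mm. Its black foot is 36 mm long in x, 30 mm in y, height 21 to 35 mm
- rider_pointer (a point): tip of the rider's black pointer over the scale, 24 mm above the bench; at zero it is at gauge x 24, y 65 mm
- pull_mark (a point): point on the slide at which the rider's pointer stands while the pusher arm touches the rider (24 mm ahead of the grip's middle along the gauge's x)
- band: the green band: a small green clip on the scale at the plate's +y edge, 16 mm long along x (the band reaches 8 mm either side of its origin), 10 mm tall; origin at the middle of its underside, axes parallel to the gauge's; between 50 and 100 mm from the scale's zero
- bottle_clear: bystander: clear glass bottle with red cap, 60 mm diameter, 125 mm tall; origin under its foot
- bottle_amber: bystander: amber bottle with white cap, 64 mm diameter, 140 mm tall; origin under its foot
- jar: bystander: glass jar with blue lid, 70 mm diameter, 85 mm tall; origin under its foot
- fitting: bystander: white plastic tube fitting, 44 mm diameter, 60 mm tall; origin under its foot
- wrench: bystander: steel wrench 160 mm long lying flat; origin at its middle, underside
- cap: bystander: red screw cap, 38 mm diameter, 18 mm tall, on top of the spring housing; origin under it

How it is judged:
On the way, in this order (a step that is already met when the one before it is completed fails the run):
1. the rider is back at zero (within 8 mm) with the slide home (within 5 mm) (value of joint rider below 0.008 m and value of joint slide below 0.005 m), for 0.2 s.
2. the slide holds the pointer within the green band (8 mm either side of its middle) for 0.7 s (x of pull_mark in the frame of band between -0.008 and 0.008 m and x of rider_pointer in the frame of band between -0.009 and 0.009 m), for 0.7 s.
At the end, for the whole second after the job is handed in: the slide is home (within 5 mm) and the rider's pointer stands in the green band (within 9 mm of its middle) (value of joint slide below 0.005 m and x of rider_pointer in the frame of band between -0.009 and 0.009 m); the robot touches nothing.
It fails at once if the slide is pulled past the band (more than 10 mm beyond its middle) of the band (x of pull_mark in the frame of band above 0.01 m).
It fails at once if the slide snaps back (faster than 0.3 m/s) (velocity of joint slide below -0.3 m/s).
It fails at once if the rider is pressed with more than 60 N (contact force between the fingers and rider above 60 N).
It fails at once if a bystander is moved by more than 20 mm (distance of any of bottle_clear, bottle_amber, jar, fitting, wrench, cap from where it was at the start of the episode above 0.02 m).
It also fails if it takes over 56 s, if anything falls off the work surface, if the arm or the gripper's body presses on something with over 40 N, if the wrist force passes 120 N, or if a joint passes its speed limit or range.

## Robot

A 7-joint arm with a two-finger parallel gripper is mounted at the origin on the work surface. World frame = base frame: x ahead of the robot, y to its left, z up, the work surface at z = 0. Lengths are in m, angles in rad, forces in N, time in s.
With the tool pointing down it reaches from about 0.425 to 0.875 m from the base axis. Payload 4.7 kg.
Tool frame: the origin (TCP) lies midway between the tips of the shut fingers; the grasp point (between the pads) lies 19 mm behind it; z points along the fingers, y is the line along which they close (so a half turn about z gives the same grasp; the last joint's range is limited). The gripper opens to 87 mm and grips with 3 to 60 N. Pads are 19 mm wide; open, the fingers measure 117 mm over their backs; the gripper's body (75 mm by 190 mm) begins 51 mm behind the grasp point.
Start: joints at [1.121, 0.321, -0.07, 1.45, 0.023, 1.371, -0.057], TCP at [0.291, -0.581, 0.223] pointing down, gripper open.
Joint ranges: [-2.86, 2.86], [-0.3, 2.09], [-1.38, 1.24], [0.06, 2.45], [-1.56, 4.7], [0.09, 2.05], [-2.69, 2.69]. Speed limits (rad/s): [2.57, 2.57, 3.14, 3.14, 3.14, 3.14, 3.14].

## Interface

Orientations are given as a rotation vector (axis times angle).
In Python, from bench import ctrl gives the robot as it stands. The module is installed in compiled form; this text tells all that it offers.
- The arm moves only by the tool carry_out, never from a script. Its argument "steps" is a list of rows, each a list of 7 numbers: the turn, a rotation vector about the world's x, y, z in degrees, then the shift along the world's x, y, z in cm, then the opening, from 0 (shut) to 1 (fully open). A call has 1 to 12 rows; each row is the pose to reach, as a shift and turn from the pose commanded when the call began; what a row does not reach only later rows make up. A row lasts 1/10 s, in which the tool goes at most 50 mm and 8.59 degrees, less where a joint would pass 70% of its speed; a pose out of reach is approached as far as the arm can. A call with a gripper value outside its range is refused whole. The fingers move at their own pace and stop on an object; "squeeze" is the grip in N (left out, the last holds). Time passes only in rows, so rows that repeat a pose let the fingers close. It gives the time, the measured TCP pose, the force, the opening and the grip force at its end, in the units of the state.
- ctrl.get_state(): the state, without advancing time (a new reading comes with each control period).
- ctrl.get_image(name): name is "side" or "top" or "wrist"; returns a dict with "pixels" (400x640x3 uint8, red, green, blue), "camera_matrix" (3x3 intrinsics, pixels), "cam_to_world" (4x4, takes a point from camera to world coordinates); the wrist camera has in their place "T_tool_cam" (4x4, takes a point from camera to tool coordinates, whose origin is the TCP and whose axes are the flange's). Camera axes: x right, y down, z forward; pixel columns grow to the right and rows downward; lengths in m; the calibration is good to about 2 mm. A picture is of the moment at which its call begins: read the wrist's pose just before it. There is no depth.
- ctrl.close_job(): hands the job in; it is judged then, once.
The state is a dict: "time": time; "joint_positions": joint angles; "qd": joint speeds; "joint_torque": joint torques, N m; "position": TCP position; "tool_rot": TCP orientation; "ft_force": force on the tool from outside, world axes, zero at the start; "torque": the same for the moment, N m; "grip_width": opening from 0.0 (shut) to 1.0 (fully open); "grip_force": force on a finger pad.
Only numpy, scipy, OpenCV 4.12 (cv2) and the standard library are available. Lean on these libraries where they do the work, as an engineer would, in place of code of your own. Each camera call takes 0.05 s, during which the arm holds its last target. There are 200 camera calls.

## Working session

There is one attempt and no reset: what is moved stays moved. The work goes in short steps, Python scripts to look and compute and a tool call to move; the robot and the scene stay as the last step left them, time stands still between calls to the robot, and variables do not carry over. Pictures are saved under pics/ and viewed, at most 11 in all, crops included, and the job is handed in when it is done.

Besides the shell and the picture viewer there is one more tool, called after "Call:" as a command line: name --pt "numbers of a row" for each row, then --argument value for the rest. carry_out: Moves the arm, as the interface text tells. Its arguments: {"type":"object","properties":{"steps":{"type":"array","items":{"type":"array","items":{"type":"number"}}},"squeeze":{"type":"number"}},"required":["steps"]}

```bash
mkdir -p pics; python3 - <<'E'
from bench import ctrl
import cv2,numpy as np
s=ctrl.get_state();print(s)
for n in("top","side"):
    i=ctrl.get_image(n);cv2.imwrite(f"pics/{n}0.png",i["pixels"][:,:,::-1]);print(n,i["camera_matrix"],i["cam_to_world"])
    np.savez(f"{n}.npz",K=i["camera_matrix"],T=i["cam_to_world"])
E
```

```text
{'time': 0.0, 'joint_positions': array([ 1.12110717,  0.32184688, -0.07010221,  1.45164032,  0.02262617,
        1.37079938, -0.05692   ]), 'qd': array([-0.00037758, -0.00156778, -0.00070012,  0.00074926,  0.00116199,
       -0.00018629, -0.00044364]), 'joint_torque': array([-1.51309710e-04, -4.91293573e+01, -4.03990243e-01, -3.12527382e+01,
       -6.39684917e-02,  4.37988248e-02,  1.80615825e-04]), 'position': array([ 0.29048653, -0.58087535,  0.22146356]), 'tool_rot': array([-3.05571296e+00, -7.21635300e-01,  8.64747868e-04]), 'ft_force': array([-0.79843462, -0.095766  , -0.65507264]), 'torque': array([-0.00501235, -0.03155565,  0.0419739 ]), 'grip_force': 0.0, 'grip_width': 0.9992713170245041}
top [[464.08098651   0.         321.95236106]
 [  0.         464.08098651 189.7807477 ]
 [  0.           0.           1.        ]] [[-0.00722965 -0.98327203  0.18199958  0.37511364]
 [-0.99984925  0.00998126  0.0142074  -0.0079829 ]
 [-0.01578632 -0.18186943 -0.98319596  1.44910225]
 [ 0.          0.          0.          1.        ]]
side [[463.27872063   0.         328.5584738 ]
 [  0.         463.27872063 201.36888819]
 [  0.           0.           1.        ]] [[-0.66905884 -0.48119649  0.56640111  0.00215387]
 [-0.74290253  0.41110878 -0.52828534  0.606861  ]
 [ 0.02135658 -0.77423479 -0.63253805  0.78328104]
 [ 0.          0.          0.          1.        ]]
```

View pics/top0.png

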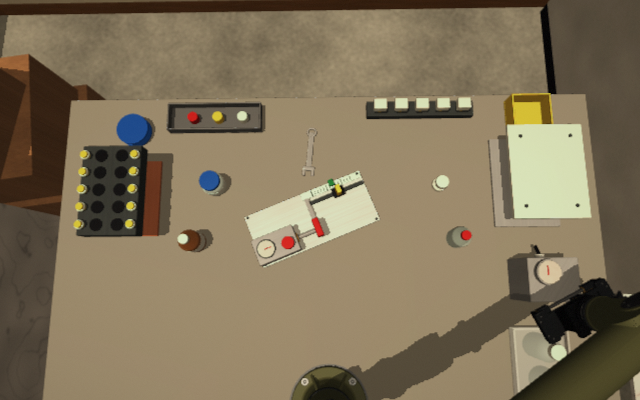

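View pics/side0.png

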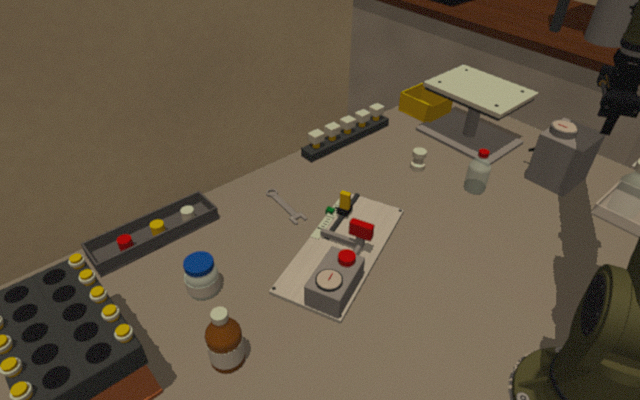

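The top view shows the gauge around px (313,218), with its +x pointing right and slightly up. The grip is near (318,227), the rider near (338,189) and the green clip near (333,184). I'll enlarge that area.

```bash
python3 - <<'E'
import cv2
a=cv2.imread("pics/top0.png")[160:275,235:390];cv2.imwrite("pics/topc.png",cv2.resize(a,None,fx=5,fy=5,interpolation=cv2.INTER_CUBIC))
a=cv2.imread("pics/side0.png")[180:325,265:410];cv2.imwrite("pics/sidec.png",cv2.resize(a,None,fx=4,fy=4,interpolation=cv2.INTER_CUBIC))
E
```

```text
(no output)
```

View pics/topc.png

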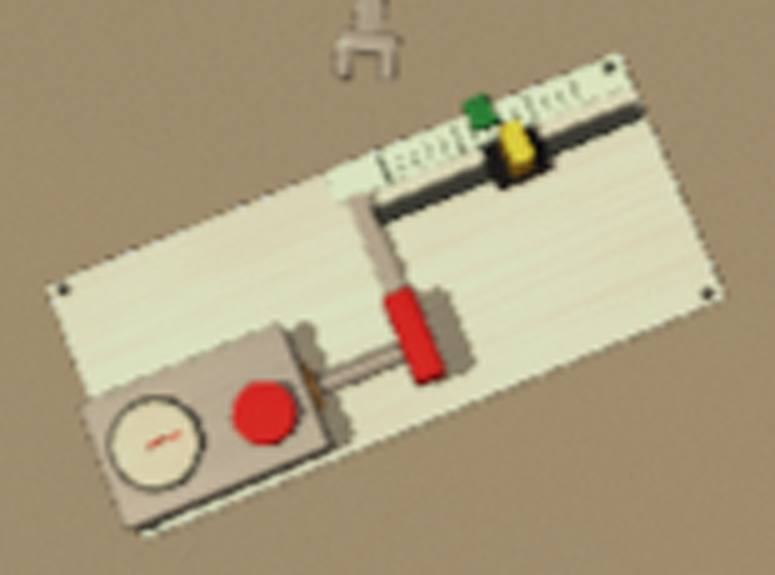

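View pics/sidec.png

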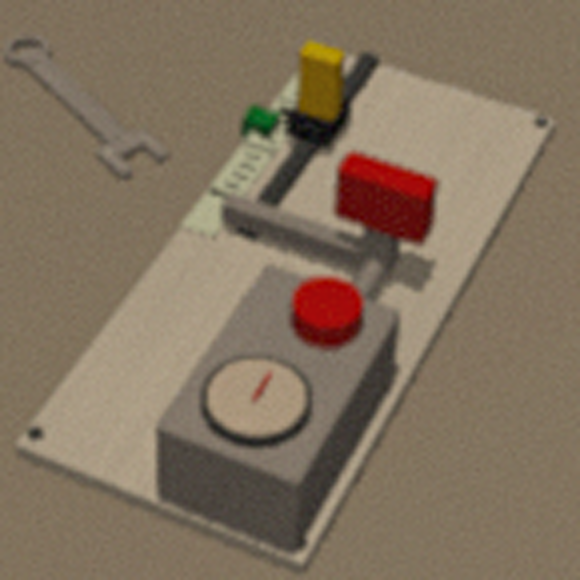

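```bash
cat > h.py <<'E'
import numpy as np
from scipy.optimize import least_squares
C={n:np.load(f"{n}.npz") for n in("top","side")}
def proj(n,P):
    T=C[n]["T"];p=(np.atleast_2d(P)-T[:3,3])@T[:3,:3];q=p@C[n]["K"].T;return q[:,:2]/q[:,2:]
def ray(n,uv,z):
    T=C[n]["T"];d=T[:3,:3]@np.linalg.solve(C[n]["K"],[*uv,1]);o=T[:3,3];return o+d*(z-o[2])/d[2]
def tp(u,v):return np.array([(u+.5)/5-.5+235,(v+.5)/5-.5+160])
def sd(u,v):return np.array([(u+.5)/4-.5+265,(v+.5)/4-.5+180])
def w(g,P):
    c,s=np.cos(g[2]),np.sin(g[2]);P=np.atleast_2d(P);return np.c_[g[0]+c*P[:,0]-s*P[:,1],g[1]+s*P[:,0]+c*P[:,1],P[:,2]]
def inv(g,p):
    c,s=np.cos(g[2]),np.sin(g[2]);d=p[:2]-g[:2];return np.array([c*d[0]+s*d[1],-s*d[0]+c*d[1]])*1000
E
python3 - <<'E'
from h import *
pl=lambda x,y:[x,y,.012]
ob=[("top",tp(48,287),pl(-.2,.085)),("top",tp(620,53),pl(.19,.085)),("top",tp(722,296),pl(.19,-.085)),
("side",sd(18,440),pl(-.2,.085)),("side",sd(553,120),pl(.19,-.085)),("side",sd(305,562),pl(-.2,-.085))]
def f(g,o):return np.concatenate([proj(n,w(g,P))[0]-uv for n,uv,P in o])
for o in(ob,ob[:3],ob[3:]):
    r=least_squares(f,[.5,0,-1.2],args=(o,));print(r.x,np.degrees(r.x[2]),r.fun.round(2))
    if o is ob:g=r.x
np.save("g.npy",g)
for nm,n,uv,z in[("cliptop","top",tp(480,103),.022),("cliptop","side",sd(263,113),.022),("tabtop","top",tp(513,137),.082),("tabtop","side",sd(323,49),.082),("griptop","top",tp(412,330),.098),("griptop","side",sd(388,169),.098)]:
    p=ray(n,uv,z);print(nm,n,p.round(4),inv(g,p).round(1))
E
```

```text
[ 0.55226442  0.04166713 -1.18333793] -67.80026914656364 [-0.85  0.56 -0.55  0.11  0.83  0.72 -0.85  0.12  0.53 -1.37  0.07 -0.55]
[ 0.55387238  0.04119193 -1.18544004] -67.92071139363868 [-0.68 -0.1  -0.3  -0.3   0.97  0.35]
[ 0.55112305  0.04225017 -1.18407717] -67.84262441426543 [-0.79  0.53  0.76 -1.03  0.17 -0.04]
cliptop top [ 0.6696 -0.0147  0.022 ] [96.5 87.3]
cliptop side [ 0.6613 -0.0149  0.022 ] [93.6 79.6]
tabtop top [ 0.6362 -0.034   0.082 ] [101.8  49.1]
tabtop side [ 0.6307 -0.035   0.082 ] [100.6  43.6]
griptop top [0.519  0.0268 0.098 ] [  1.2 -36.4]
griptop side [0.5145 0.0268 0.098 ] [ -0.5 -40.6]
```

```bash
python3 - <<'E'
from h import *
from bench import ctrl
from scipy.spatial.transform import Rotation as R
g=np.load("g.npy");s=ctrl.get_state();p=s["position"]
print(R.from_rotvec(s["tool_rot"]).as_matrix().round(3))
print("tab",w(g,[.101,.045,0]),"grip",w(g,[0,-.04,0]),"ux",np.cos(g[2]),np.sin(g[2]))
print((w(g,[.085,.045,.2])-p)*100)
E
```

```text
[[ 0.894  0.447 -0.001]
 [ 0.447 -0.894  0.001]
 [-0.    -0.002 -1.   ]]
tab [[ 0.63209016 -0.03484334  0.        ]] grip [[0.51522953 0.02655367 0.        ]] ux 0.37783643754305374 -0.9258723597044973
[[33.55454434 56.08971979 -2.15670798]]
```

Call:
carry_out --pt "0 0 -0.5 1 1.5 0 0.5" --pt "0 0 -1 3 5 0 0.5" --pt "0 0 -1.5 5.5 9 0 0.5" --pt "0 0 -2 8 13.5 0 0.5" --pt "0 0 -2.5 10.5 18 0 0.5" --pt "0 0 -3 13 22 0 0.5" --pt "0 0 -3.5 15.5 26 0 0.5" --pt "0 0 -4 18 30 0 0.5" --pt "0 0 -4.4 20.5 34 0 0.5" --pt "0 0 -4.4 23 38 0 0.5" --pt "0 0 -4.4 25.5 42 0 0.5" --pt "0 0 -4.4 28 46.5 0 0.5"

```text
time: 1.3
position: [0.5705, -0.1166, 0.2223]
tool_rot: [3.083, 0.602, -0.001]
ft_force: [0.1, -0.0, 0.2]
grip_width: 0.501
grip_force: 0.0
```

Call:
carry_out --pt "0 0 0 2 3.5 0 0.5" --pt "0 0 0 4 7 0 0.5" --pt "0 0 0 5.2 9 0 0.5" --pt "0 0 0 5.6 9.6 0 0.5" --pt "0 0 0 5.6 9.6 0 0.5" --pt "0 0 0 5.6 9.6 0 0.5"

```text
time: 1.9
position: [0.6255, -0.0239, 0.2222]
tool_rot: [3.082, 0.6, -0.002]
ft_force: [-0.1, -1.2, 0.2]
grip_width: 0.501
grip_force: 0.0
```

```bash
python3 - <<'E'
from bench import ctrl
import cv2,numpy as np
s=ctrl.get_state();i=ctrl.get_image("wrist")
print(s["time"],s["position"],s["tool_rot"],s["grip_width"],s["ft_force"]);print(i["camera_matrix"],i["T_tool_cam"])
cv2.imwrite("pics/w1.png",i["pixels"][:,:,::-1])
np.savez("wrist.npz",K=i["camera_matrix"],T=i["T_tool_cam"],p=s["position"],r=s["tool_rot"])
E
```

```text
1.9 [ 0.62547025 -0.02385925  0.2222289 ] [ 3.08243282e+00  6.00483240e-01 -2.05140794e-03] 0.5013331255616205 [-0.05992364 -1.229322    0.22345955]
[[301.34011901   0.         319.31743268]
 [  0.         301.34011901 203.67003526]
 [  0.           0.           1.        ]] [[ 1.38365566e-04 -9.64046806e-01 -2.65732453e-01  7.36414899e-02]
 [ 9.99999988e-01  1.16196765e-04  9.91465055e-05  5.04070606e-04]
 [-6.47046206e-05 -2.65732464e-01  9.64046811e-01 -1.62026646e-01]
 [ 0.00000000e+00  0.00000000e+00  0.00000000e+00  1.00000000e+00]]
```

View pics/w1.png

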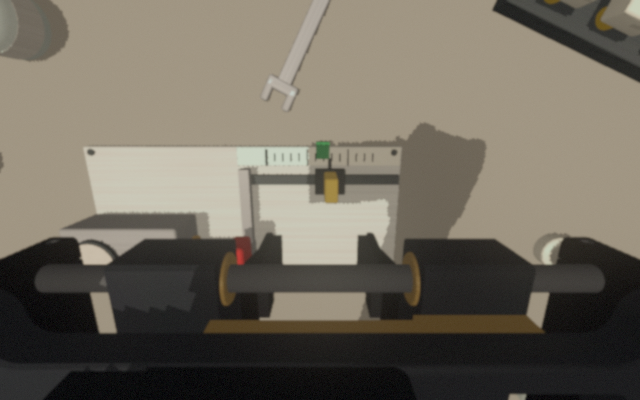

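The wrist view lines up with the gauge. The zero tick is at (267,157), the 100 tick at (348,157), the clip at (322,150), the tab at (331,187) and the pointer at (330,163). I'll measure these with colour masks and a ray cast.

```bash
cat >> h.py <<'E'
from scipy.spatial.transform import Rotation as R
import cv2
def wray(uv,z,K,T,p,r):
    M=np.eye(4);M[:3,:3]=R.from_rotvec(r).as_matrix();M[:3,3]=p;M=M@T
    d=M[:3,:3]@np.linalg.solve(K,[*uv,1]);o=M[:3,3];return o+d*(z-o[2])/d[2]
def green(im):
    h=cv2.cvtColor(im,cv2.COLOR_BGR2HSV);return cv2.inRange(h,(45,80,30),(85,255,255))
E
python3 - <<'E'
from h import *
im=cv2.imread("pics/w1.png");W=dict(np.load("wrist.npz"))
m=green(im);m[250:]=0;ys,xs=np.nonzero(m);print("green",xs.min(),xs.max(),ys.min(),ys.max(),xs.mean(),ys.mean())
# refit plate with wrist frame
A=wray((86,147.5),.012,**W);B=wray((401,147),.012,**W);print(A,B,np.linalg.norm(A-B),np.degrees(np.arctan2(*(B-A)[1::-1])))
yaw=np.arctan2(*(B-A)[1::-1]);c,s=np.cos(yaw),np.sin(yaw);mid=(A+B)/2
g=np.array([mid[0]-(c*-.005-s*.085),mid[1]-(s*-.005+c*.085),yaw]);print(g,np.load("g.npy"));np.save("gw.npy",g)
for n,uv,z in[("t0",(267,157),.012),("t50",(308,157),.012),("t100",(348,157),.012),("clip",(xs.mean(),ys.mean()),.02),("tab",(331,174),.082),("ptr",(330,160),.024)]:print(n,inv(g,wray(uv,z,**W)))
row=im[152:163].mean(axis=(0,2));print([(x,int(row[x])) for x in range(255,380)])
E
```

```text
green 317 328 142 157 322.19101123595505 149.37078651685394
[0.5577685  0.25444501 0.012     ] [ 0.7023428  -0.10088645  0.012     ] 0.3836172273629839 -67.85998466904698
[ 0.55320743  0.0401139  -1.18438016] [ 0.55226442  0.04166713 -1.18333793]
t0 [22.99503458 73.13896337]
t50 [73.36475524 73.05846806]
t100 [122.51917646  72.9799149 ]
clip [90.70977989 83.0360073 ]
tab [99.02043061 64.09955674]
ptr [99.99323136 70.86499856]
[(255, 202), (256, 202), (257, 203), (258, 202), (259, 202), (260, 202), (261, 202), (262, 202), (263, 198), (264, 183), (265, 146), (266, 118), (267, 149), (268, 185), (269, 199), (270, 202), (271, 202), (272, 199), (273, 188), (274, 172), (275, 180), (276, 196), (277, 201), (278, 203), (279, 202), (280, 199), (281, 189), (282, 172), (283, 176), (284, 194), (285, 201), (286, 202), (287, 202), (288, 200), (289, 190), (290, 172), (291, 173), (292, 191), (293, 200), (294, 202), (295, 202), (296, 200), (297, 193), (298, 178), (299, 176), (300, 192), (301, 201), (302, 202), (303, 202), (304, 200), (305, 192), (306, 172), (307, 152), (308, 156), (309, 156), (310, 151), (311, 150), (312, 150), (313, 147), (314, 135), (315, 114), (316, 102), (317, 103), (318, 104), (319, 104), (320, 103), (321, 104), (322, 100), (323, 95), (324, 98), (325, 102), (326, 103), (327, 99), (328, 95), (329, 97), (330, 103), (331, 110), (332, 127), (333, 143), (334, 149), (335, 150), (336, 150), (337, 147), (338, 139), (339, 125), (340, 126), (341, 141), (342, 149), (343, 150), (344, 150), (345, 147), (346, 138), (347, 120), (348, 119), (349, 138), (350, 148), (351, 150), (352, 149), (353, 148), (354, 143), (355, 131), (356, 126), (357, 138), (358, 147), (359, 149), (360, 149), (361, 149), (362, 145), (363, 134), (364, 125), (365, 134), (366, 145), (367, 148), (368, 149), (369, 148), (370, 146), (371, 136), (372, 123), (373, 130), (374, 143), (375, 148), (376, 148), (377, 149), (378, 148), (379, 148)]
```

```bash
python3 - <<'E'
from h import *
g=(np.load("gw.npy")+np.load("g.npy"))/2;np.save("gf.npy",g);W=np.load("wrist.npz");p=W["p"]
t=w(g,[.102,.045,.052])[0];print(t,(t-p)*100,"ux",np.cos(g[2]),np.sin(g[2]))
print(np.degrees(g[2]), R.from_rotvec(W["r"]).as_matrix()[:,1:].round(4), "tool y angle",np.degrees(np.arctan2(*R.from_rotvec(W["r"]).as_matrix()[1::-1,1])))
E
```

```text
[ 0.63289913 -0.03658761  0.052     ] [  0.74288844  -1.27283597 -17.02289042] ux 0.37735389913817646 -0.9260691306836736
-67.83012690780531 [[ 3.754e-01 -1.100e-03]
 [-9.269e-01 -1.400e-03]
 [ 9.000e-04 -1.000e+00]] tool y angle -67.95271359677615
```

Call:
carry_out --pt "0 0 0 0.4 -0.7 -2 0.45" --pt "0 0 0 0.75 -1.25 -5 0.45" --pt "0 0 0 0.75 -1.25 -8 0.45" --pt "0 0 0 0.75 -1.25 -11 0.45" --pt "0 0 0 0.75 -1.25 -13 0.45" --pt "0 0 0 0.75 -1.25 -15 0.45" --pt "0 0 0 0.75 -1.25 -16.3 0.45" --pt "0 0 0 0.75 -1.25 -17 0.45" --pt "0 0 0 0.75 -1.25 -17 0.45" --pt "0 0 0 0.75 -1.25 -17 0.45"

```text
time: 2.95
position: [0.6341, -0.0345, 0.0535]
tool_rot: [3.083, 0.603, 0.002]
ft_force: [0.3, 0.3, -0.1]
grip_width: 0.449
grip_force: 0.0
```

```bash
cat > look.py <<'E'
import sys,cv2
from h import *
from bench import ctrl
def look(name,cam="wrist"):
    s=ctrl.get_state();i=ctrl.get_image(cam);im=np.ascontiguousarray(i["pixels"][:,:,::-1]);cv2.imwrite(f"pics/{name}.png",im)
    gx=inv(np.load("gf.npy"),s["position"]);print(s["time"],s["position"],"gauge",gx,"F",s["ft_force"],s["grip_width"],s["grip_force"])
    return s,im
if __name__=="__main__":look(*sys.argv[1:])
E
python3 look.py w2
```

```text
2.95 [ 0.63414339 -0.03450883  0.05354346] gauge [100.54442586  46.93670177] F [ 0.25481119  0.28165947 -0.12870196] 0.44904664611961553 0.0
```

View pics/w2.png

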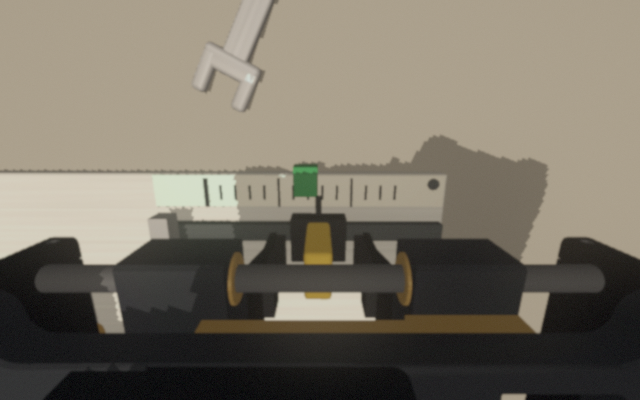

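The fingers straddle the tab at (318,260). The ticks put the clip at about 69 mm on the scale and the pointer at about 78 mm. Next I drag the rider toward zero.

Call:
carry_out --pt "0 0 0 -0.15 0.37 0 0.45" --pt "0 0 0 -0.35 0.85 0 0.45" --pt "0 0 0 -0.57 1.4 0 0.45" --pt "0 0 0 -0.85 2.09 0 0.45" --pt "0 0 0 -1.13 2.78 0 0.45" --pt "0 0 0 -1.42 3.48 0 0.45" --pt "0 0 0 -1.7 4.17 0 0.45" --pt "0 0 0 -1.98 4.86 0 0.45" --pt "0 0 0 -2.26 5.56 0 0.45" --pt "0 0 0 -2.55 6.25 0 0.45" --pt "0 0 0 -2.8 6.9 0 0.45" --pt "0 0 0 -3.0 7.4 0 0.45"

```text
time: 4.2
position: [0.6032, 0.0406, 0.0525]
tool_rot: [-3.083, -0.605, 0.0]
ft_force: [1.6, -1.7, 0.8]
grip_width: 0.446
grip_force: 0.8
```

```bash
python3 look.py w3
```

```text
4.2 [0.6031661  0.04064053 0.05254724] gauge [19.26152091 46.60749276] F [ 1.64185083 -1.72624503  0.77770576] 0.4458119651458685 0.8477753004262922
```

View pics/w3.png

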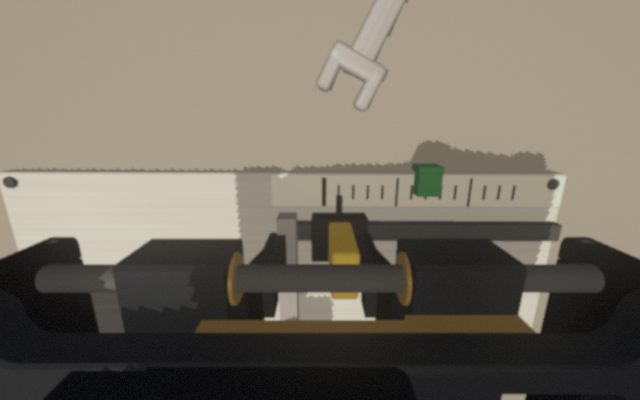

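The pointer (339) is about 10 mm from the zero tick (324), and the foot-to-arm gap (297 to 312) agrees. I'll finish slowly.

Call:
carry_out --pt "0 0 0 -0.11 0.28 0 0.45" --pt "0 0 0 -0.19 0.46 0 0.45" --pt "0 0 0 -0.26 0.65 0 0.45" --pt "0 0 0 -0.32 0.79 0 0.45" --pt "0 0 0 -0.36 0.88 0 0.45" --pt "0 0 0 -0.38 0.93 0 0.45" --pt "0 0 0 -0.38 0.93 0 0.45"

```text
time: 4.95
position: [0.5996, 0.0492, 0.0524]
tool_rot: [-3.083, -0.604, 0.001]
ft_force: [0.8, -1.9, -0.6]
grip_width: 0.447
grip_force: 0.6
```

```bash
python3 look.py w4; python3 - <<'E'
import cv2
im=cv2.imread("pics/w4.png").mean(2)
for a,b in((184,194),(198,210),(220,232)):r=im[a:b].mean(0);print([int(v) for v in r[270:380]])
E
```

```text
4.95 [0.59956331 0.04918929 0.05244503] gauge [ 9.98525578 46.49696983] F [ 0.83073841 -1.87114991 -0.55973653] 0.44717335507352135 0.5703801430809108
[139, 139, 139, 139, 139, 139, 139, 139, 139, 139, 139, 139, 139, 139, 142, 147, 152, 154, 154, 154, 154, 154, 154, 154, 154, 154, 154, 154, 154, 154, 154, 154, 154, 154, 154, 154, 154, 154, 154, 154, 153, 154, 154, 154, 154, 154, 154, 154, 153, 154, 154, 154, 154, 154, 154, 154, 154, 154, 154, 154, 154, 154, 154, 153, 146, 127, 89, 60, 65, 95, 128, 147, 153, 154, 154, 154, 154, 154, 154, 152, 142, 118, 99, 118, 143, 153, 154, 154, 154, 154, 154, 154, 154, 153, 150, 136, 107, 101, 125, 146, 153, 154, 154, 153, 154, 154, 153, 153, 152, 144]
[138, 137, 137, 137, 138, 138, 137, 137, 137, 138, 137, 137, 137, 137, 139, 142, 146, 148, 148, 148, 148, 148, 148, 148, 147, 148, 148, 148, 148, 147, 148, 147, 147, 148, 147, 148, 147, 147, 148, 147, 148, 148, 147, 147, 147, 147, 147, 147, 147, 147, 148, 148, 147, 147, 147, 147, 147, 147, 147, 147, 147, 147, 147, 146, 138, 115, 79, 55, 50, 50, 56, 78, 112, 137, 146, 147, 147, 148, 147, 147, 146, 143, 143, 145, 147, 147, 148, 148, 148, 148, 148, 148, 148, 148, 147, 145, 143, 143, 146, 147, 148, 148, 148, 147, 147, 148, 148, 147, 147, 145]
[138, 138, 137, 137, 137, 137, 138, 138, 138, 138, 138, 138, 138, 138, 138, 138, 138, 138, 138, 137, 135, 129, 119, 114, 113, 113, 113, 113, 113, 113, 113, 113, 113, 113, 113, 113, 113, 113, 113, 110, 99, 73, 52, 46, 46, 46, 45, 46, 45, 45, 45, 46, 45, 45, 45, 45, 45, 48, 58, 70, 76, 79, 80, 80, 81, 81, 81, 80, 80, 80, 80, 80, 81, 81, 80, 81, 80, 80, 79, 76, 72, 64, 56, 49, 45, 44, 44, 44, 44, 44, 43, 44, 44, 44, 44, 44, 45, 49, 57, 62, 63, 65, 64, 64, 64, 64, 64, 64, 64, 64]
```

The rider is at about 1 mm, seated by the arm with the slide home. I'll release, lift, and move over the grip.

Call:
carry_out --pt "0 0 0 0.08 -0.2 0 0.45" --pt "0 0 0 0.15 -0.37 0.3 0.45" --pt "0 0 0 0.15 -0.37 2.5 0.45" --pt "0 0 0 0.15 -0.37 5.5 0.45" --pt "0 0 0 0 -0.3 8 0.5" --pt "0 0 0 -2 -0.7 9 0.5" --pt "0 0 0 -5 -1.5 9 0.5" --pt "0 0 0 -7.5 -2.1 9 0.5" --pt "0 0 0 -8.4 -2.3 9 0.5" --pt "0 0 0 -8.4 -2.3 9 0.5" --pt "0 0 0 -8.4 -2.3 9 0.5"

```text
time: 6.1
position: [0.5168, 0.0264, 0.143]
tool_rot: [3.083, 0.604, 0.002]
ft_force: [0.2, 0.4, -0.1]
grip_width: 0.505
grip_force: 0.0
```

```bash
python3 look.py w5;python3 look.py t5 top; python3 - <<'E'
import cv2
a=cv2.imread("pics/w5.png");b=cv2.imread("pics/t5.png")[160:275,235:390]
cv2.imwrite("pics/j5.png",cv2.vconcat([cv2.resize(a[:330],(640,330)),cv2.resize(b,(364,270),interpolation=cv2.INTER_CUBIC) if 0 else cv2.copyMakeBorder(cv2.resize(b,(364,270),interpolation=cv2.INTER_CUBIC),0,0,0,276,0)]))
E
```

```text
6.1 [0.516791   0.02637664 0.14301019] gauge [ -0.12310528 -38.7643562 ] F [ 0.20495156  0.43481966 -0.14492381] 0.5051281005704737 0.0
6.15 [0.51689245 0.02656176 0.14288141] gauge [ -0.25626165 -38.60054031] F [ 0.29694348  0.41425582 -0.2348031 ] 0.5010079581378094 0.0
```

View pics/j5.png

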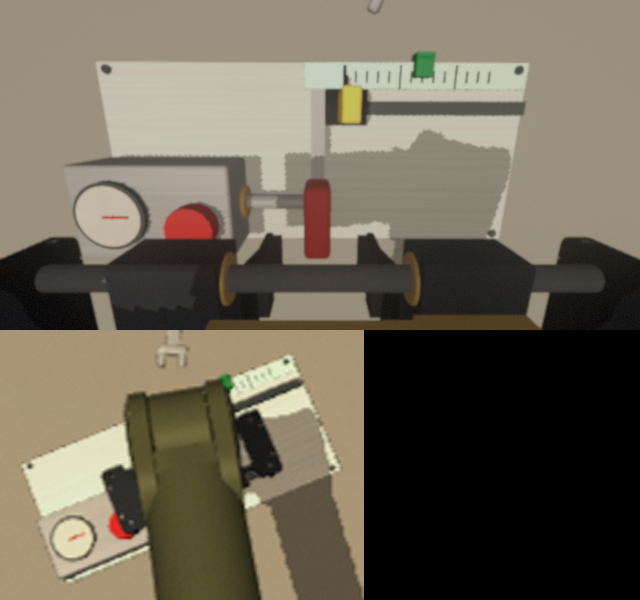

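The grip (317,218) is centred between the fingers and the rider sits at zero. Descend and grip.

Call:
carry_out --pt "0 0 0 0 0 -2 0.5" --pt "0 0 0 0 0 -5 0.5" --pt "0 0 0 0 0 -7.2 0.5" --pt "0 0 0 0 0 -8.4 0.5" --pt "0 0 0 0 0 -8.7 0.5" --pt "0 0 0 0 0 -8.7 0.3" --pt "0 0 0 0 0 -8.7 0.15" --pt "0 0 0 0 0 -8.7 0.15" --pt "0 0 0 0 0 -8.7 0.15" --pt "0 0 0 0 0 -8.7 0.15" --squeeze 30

```text
time: 7.2
position: [0.5163, 0.027, 0.0566]
tool_rot: [-3.083, -0.604, -0.002]
ft_force: [-1.1, 1.4, 5.1]
grip_width: 0.226
grip_force: 30.0
```

```bash
python3 look.py w6
```

```text
7.2 [0.51627118 0.02700531 0.05658025] gauge [ -0.90145574 -39.0085139 ] F [-1.14154602  1.38468695  5.13589033] 0.22615319292428784 30.001043686643243
```

Call:
carry_out --pt "0 0 0 0.08 -0.19 0 0.15" --pt "0 0 0 0.25 -0.6 0 0.15" --pt "0 0 0 0.45 -1.1 0 0.15" --pt "0 0 0 0.67 -1.65 0 0.15" --pt "0 0 0 0.9 -2.2 0 0.15" --pt "0 0 0 1.13 -2.78 0 0.15" --pt "0 0 0 1.36 -3.33 0 0.15" --pt "0 0 0 1.58 -3.89 0 0.15" --pt "0 0 0 1.81 -4.45 0 0.15" --pt "0 0 0 2.0 -4.9 0 0.15" --pt "0 0 0 2.15 -5.28 0 0.15" --pt "0 0 0 2.26 -5.56 0 0.15"

```text
time: 8.45
position: [0.5381, -0.027, 0.0566]
tool_rot: [-3.08, -0.606, 0.0]
ft_force: [-2.9, 6.4, 8.3]
grip_width: 0.229
grip_force: 30.0
```

```bash
python3 look.py w7
```

```text
8.45 [ 0.53810253 -0.02704617  0.056565  ] gauge [ 57.39209839 -39.18770376] F [-2.90221125  6.43745199  8.33623221] 0.2294839278790928 30.010937217157334
```

View pics/w7.png

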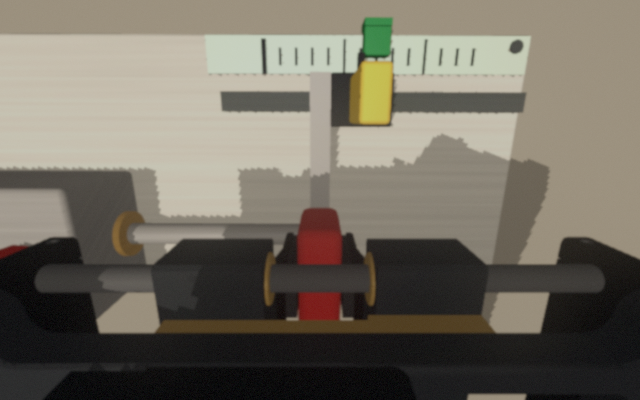

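The pointer is at (361,60) and the clip's middle at about 375 (69 mm). About 9 mm remains; go and hold.

Call:
carry_out --pt "0 0 0 0.1 -0.25 0 0.15" --pt "0 0 0 0.2 -0.5 0 0.15" --pt "0 0 0 0.29 -0.72 0 0.15" --pt "0 0 0 0.36 -0.88 0 0.15" --pt "0 0 0 0.36 -0.88 0 0.15" --pt "0 0 0 0.36 -0.88 0 0.15" --pt "0 0 0 0.36 -0.88 0 0.15" --pt "0 0 0 0.36 -0.88 0 0.15" --pt "0 0 0 0.36 -0.88 0 0.15"

```text
time: 9.4
position: [0.5416, -0.0359, 0.0565]
tool_rot: [-3.081, -0.606, 0.0]
ft_force: [-4.6, 5.1, 8.9]
grip_width: 0.224
grip_force: 30.0
```

```bash
python3 look.py w8; python3 - <<'E'
import cv2
im=cv2.imread("pics/w8.png");cv2.imwrite("pics/w8c.png",cv2.resize(im[10:140,180:440],None,fx=3,fy=3,interpolation=cv2.INTER_CUBIC))
E
```

```text
9.4 [ 0.5416159  -0.03585952  0.05653993] gauge [ 66.87965136 -39.25983154] F [-4.59010048  5.11405849  8.88918113] 0.2243848027596781 30.009846333414316
```

View pics/w8c.png

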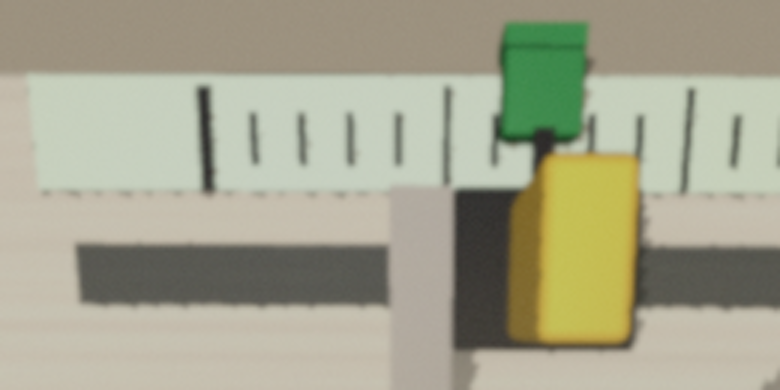

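The pointer (crop 543) sits in the middle of the clip (541). I'll hold a little longer, then ease home.

Call:
carry_out --pt "0 0 0 0 0 0 0.15" --pt "0 0 0 0 0 0 0.15" --pt "0 0 0 0 0 0 0.15" --pt "0 0 0 0 0 0 0.15" --pt "0 0 0 0 0 0 0.15" --pt "0 0 0 0 0 0 0.15" --pt "0 0 0 0 0 0 0.15" --pt "0 0 0 0 0 0 0.15"

```text
time: 10.25
position: [0.5416, -0.0359, 0.0565]
tool_rot: [-3.081, -0.606, 0.0]
ft_force: [-4.8, 5.4, 7.6]
grip_width: 0.227
grip_force: 30.0
```

Call:
carry_out --pt "0 0 0 -0.06 0.14 0 0.15" --pt "0 0 0 -0.15 0.37 0 0.15" --pt "0 0 0 -0.28 0.7 0 0.15" --pt "0 0 0 -0.43 1.06 0 0.15" --pt "0 0 0 -0.6 1.48 0 0.15" --pt "0 0 0 -0.77 1.9 0 0.15" --pt "0 0 0 -0.94 2.32 0 0.15" --pt "0 0 0 -1.11 2.73 0 0.15" --pt "0 0 0 -1.28 3.15 0 0.15" --pt "0 0 0 -1.45 3.56 0 0.15" --pt "0 0 0 -1.58 3.9 0 0.15" --pt "0 0 0 -1.66 4.07 0 0.15"

```text
time: 11.45
position: [0.5257, 0.0036, 0.0566]
tool_rot: [-3.082, -0.605, -0.002]
ft_force: [-2.6, 3.7, 5.6]
grip_width: 0.227
grip_force: 30.0
```

Call:
carry_out --pt "0 0 0 -0.08 0.2 0 0.15" --pt "0 0 0 -0.21 0.5 0 0.15" --pt "0 0 0 -0.35 0.87 0 0.15" --pt "0 0 0 -0.5 1.23 0 0.15" --pt "0 0 0 -0.64 1.58 0 0.15" --pt "0 0 0 -0.76 1.87 0 0.15" --pt "0 0 0 -0.85 2.08 0 0.15" --pt "0 0 0 -0.91 2.24 0 0.15" --pt "0 0 0 -0.94 2.32 0 0.15" --pt "0 0 0 -0.95 2.34 0 0.15" --pt "0 0 0 -0.95 2.34 0 0.15" --pt "0 0 0 -0.95 2.34 0 0.15"

```text
time: 12.65
position: [0.5166, 0.0263, 0.0566]
tool_rot: [3.083, 0.604, 0.002]
ft_force: [-1.9, 1.7, 5.6]
grip_width: 0.23
grip_force: 30.0
```

```bash
python3 look.py w9
```

```text
12.65 [0.5165546  0.02628259 0.056553  ] gauge [ -0.1252215  -39.01876779] F [-1.86711606  1.67901229  5.57187684] 0.2302311688817605 30.001350715756416
```

Call:
carry_out --pt "0 0 0 -0.03 0.08 0 0.15" --pt "0 0 0 -0.03 0.08 0 0.15" --pt "0 0 0 -0.03 0.08 0 0.3" --pt "0 0 0 -0.03 0.08 0 0.5" --pt "0 0 0 -0.03 0.08 0 0.5" --pt "0 0 0 -0.03 0.08 1 0.5" --pt "0 0 0 -0.03 0.08 3.5 0.5" --pt "0 0 0 -0.03 0.08 7 0.5" --pt "0 0 0 -0.03 0.08 10.5 0.5" --pt "0 0 0 -0.03 0.08 12.5 0.5" --pt "0 0 0 -0.03 0.08 13 0.5" --pt "0 0 0 -0.03 0.08 13 0.5"

```text
time: 13.9
position: [0.5159, 0.0265, 0.1862]
tool_rot: [3.082, 0.604, 0.002]
ft_force: [0.1, 0.1, -0.3]
grip_width: 0.5
grip_force: 0.0
```

```bash
python3 look.py w10
```

```text
13.9 [0.5158723  0.02648495 0.18623839] gauge [ -0.57008471 -39.57426289] F [ 0.12895921  0.06318506 -0.27999038] 0.49954408362362596 0.0
```

View pics/w10.png

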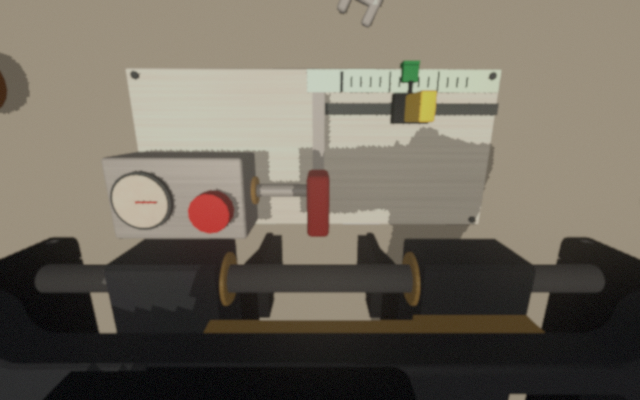

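The grip is home at (318,203), the pointer (410,87) has stayed under the clip (410,71), and the fingers are clear. I'm handing it in.

```bash
python3 -c "
from bench import ctrl
print(ctrl.close_job())"
```

```text
the job is handed in; nothing more can be done
None
```

I zeroed the rider, pulled the pointer to the middle of the green band, held it for over a second and eased the grip home with the pointer still in the band; the job is handed in at about 14 s, but the hand-in gave no verdict.

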